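# Close a split eyepiece housing on its dowels and hold it pressed

## Task

Set the eyepiece upright into the round seat of the housing's lower half, then put the loose upper half over it so that both dowels enter their holes (thick dowel in the wide hole) and the halves meet flush. Press the closed housing well down on the fixture's springs, more than half of their travel, and finish while still gripping the upper half's rib and keeping it pressed down: do not let go. Leave the other things on the desk where they are.

Things in the scene. Friction and masses are not known exactly. Their poses are not given: they have to be found in the camera images.
- fixture: Fixed dark steel fixture on the desk, base plate 104 (x) x 150 (y) x 10 mm with two low end cheeks. Origin: centre of its underside, at desk level. It carries the aluminium lower housing half (64 x 120 x 24 mm, same directions), whose flat top face is 44 mm above the desk while the springs are at rest. Long side along the fixture's y. Its position and yaw vary.
- lower_half (a joint): How far the lower half has sunk on its springs, in m: 0 at rest, 0.008 bottomed; grows downward. Springs 2 N/mm; no movement under the weight of the parts alone, then about 3 to 6 N of push from the robot starts it moving and about 20 N bottoms it.
- seat (a point): Centre of the flat floor of the round seat in the lower half's top face: bore 38 mm wide, 14 mm deep, slightly chamfered mouth; this point is 30 mm above the desk at rest. Sinks with the lower half.
- big_dowel (a point): Foot of the thick dowel, on the lower half's top face, 42 mm from the seat's axis toward the fixture's +y. Steel, 12 mm thick, stands 16 mm out of the face, tapered to 6.4 mm over the last 5 mm.
- small_dowel (a point): Foot of the thin dowel, 42 mm from the seat's axis toward the fixture's -y. Steel, 8 mm thick, stands 16 mm out, tapered to 2.4 mm over the last 5 mm.
- cover_half: Loose aluminium upper half, 64 (x) x 120 (y) x 34 mm, 0.25 to 0.5 kg, open side down. Origin: centre of its underside. On top a centred rib 22 (x) x 50 (y) x 24 mm, 34 to 58 mm above the underside: grip across its 22 mm. Below: round pocket 44 mm wide, 28 deep, for the eyepiece, and two dowel holes right through. Closed, its axes lie along the fixture's, its origin on the lower half's top face.
- big_hole (a point): Mouth, on the underside, of the wide dowel hole (14 mm, chamfered), 42 mm from the cover's origin toward its +y. Lies on the thick dowel's foot point when closed.
- small_hole (a point): Mouth, on the underside, of the narrow dowel hole (10 mm, chamfered), 42 mm from the cover's origin toward its -y. Lies on the thin dowel's foot point when closed.
- eyepiece: Black knurled eyepiece, round, 34 mm wide, 40 mm tall, standing upright, 60 g. Origin: centre of its underside, z up. Seated, it stands 26 mm out of the lower half: grip it by its upper 22 mm, with the fingers to either side in the fixture's x, clear of the dowels. It and the cover may have changed sides of the fixture.
- spare_lens: Bystander: black squat round lens, 49 mm wide, 35 mm tall (wider and lower than the eyepiece), on the robot's right of the fixture. Origin: centre of its underside.
- drill_tube: Bystander: small drill tube lying flat, 15 x 89 x 14 mm, on the left of the fixture. Origin: centre of its underside.
- oil_bottle: Bystander: small bottle with a nozzle, 34 mm wide, 96 mm tall, standing behind the tube. Origin: centre of its underside.
Not all that is in view belongs to the job. What is shaped like the eyepiece but pink or yellow is not meant.

How it is judged (in metres and radians):
On the way, in this order (a step that is already met when the one before it is completed fails the run):
1. the eyepiece stands in the seat, released, before the cover goes on (horizontal distance between eyepiece and seat below 0.004 m and z of eyepiece in the frame of seat below 0.003 m and angle between eyepiece's own z axis and vertical below 0.1 rad and contact force between the fingers and eyepiece below 0.1 N and distance between cover_half and seat above 0.08 m), for 0.2 s.
2. the upper half is seated on both dowels, flush with the lower half (distance between big_hole and big_dowel below 0.003 m and distance between small_hole and small_dowel below 0.003 m), for 0.2 s.
At the end, for the whole second after the job is handed in: Eyepiece upright in its seat (4 mm of its axis, at most 3 mm off its floor); both holes within 3 mm of their dowels' feet; the fingers still hold the upper half, at rest, pressed so that the lower half has sunk more than 4 mm. Spare lens, tube and bottle moved under 25 mm (all of step 2 and horizontal distance between eyepiece and seat below 0.004 m and z of eyepiece in the frame of seat below 0.003 m and angle between eyepiece's own z axis and vertical below 0.1 rad and value of joint lower_half above 0.004 m and contact force between cover_half and fixture above 6 N and contact force between the fingers and cover_half above 3 N and linear speed of cover_half below 0.01 m/s); the arm keeps its last pose, push and grip.
It fails at once if the spare lens was moved more than 25 mm (distance of spare_lens from where it was at the start of the episode above 0.025 m).
It fails at once if the drill tube was moved more than 25 mm (distance of drill_tube from where it was at the start of the episode above 0.025 m).
It fails at once if the oil bottle was moved more than 25 mm (distance of oil_bottle from where it was at the start of the episode above 0.025 m).
It also fails if it takes over 54 s, if anything falls off the work surface, if the arm or the gripper's body presses on something with over 40 N, if the wrist force passes 120 N, or if a joint passes its speed limit or range.

## Robot

A 6-joint arm with a two-finger parallel gripper is mounted at the origin on a cart in front of the work surface, level with it; the furniture and walls round the work are solid. World frame = base frame: x ahead of the robot, y to its left, z up, the work surface at z = 0. Lengths are in m, angles in degrees, forces in N, time in s.
With the tool pointing down it reaches from about 0.275 to 1 m from the base axis. Payload 8.4 kg.
Tool frame: the origin (TCP) lies between the finger pads; the fingertips stand 14 mm ahead of it and the grasp point (between the pads) lies 5 mm behind it (ctrl.tip_extent is the distance from the TCP to the fingertips, in m); y points along the fingers, x is the direction in which the jaws open and shut, and the axes are right-handed (so a half turn about y gives the same grasp; the last joint's range is limited). The gripper opens to 85 mm and grips with 20 to 120 N. Pads are 22 mm wide; open, the fingers measure 114 mm over their backs; the gripper's body (76 mm by 85 mm) begins 54 mm behind the grasp point. The pads swing forward as they close: fully open they stand 13 mm farther back than shut.
Start: joints at [70.852, 20.225, 93.587, -0, 66.188, -0.138], TCP at [0.204, 0.591, 0.245] pointing down, gripper open.
Joint ranges: [-150.9, 150.9], [-52.94, 120.26], [3.33, 152.33], [-74.26, 254.26], [0, 154.13], [-172.89, 172.89]. Speed limits (degrees/s): [127.2, 127.2, 159.86, 180, 180, 180].

## Interface

Orientations are given as [roll, pitch, yaw] about the fixed x, y, z axes, in that order (R = Rz(yaw) Ry(pitch) Rx(roll)).
In Python, from cell import ctrl gives the robot as it stands. Calls block until the motion is done:
- ctrl.move_to(position, orientation): joint-space move of the TCP to a pose.
- ctrl.move_linear(position, feed=0.15, rotation=None): straight line of the TCP; rotation=None keeps the orientation; feed is the mean speed in m/s.
- ctrl.movej(angles): joint-space move.
- ctrl.open() and ctrl.close(grasp_force=None): open the fingers fully, or close them until they stop; grasp_force is the grip in N (None keeps the last).
- ctrl.wait(seconds).
- ctrl.solve_ik(position, orientation): joint angles nearest the present ones, or None.
- ctrl.read_camera(name): name is "scene" or "side" or "wrist"; returns (picture, depth): 384x512x3 uint8, red, green, blue; 384x512 float32, m along the optical axis (not along the pixel's ray), 0 where there is no reading.
- ctrl.camera_params(name): a dict with "fx", "fy", "cx", "cy" (pixels), "R" (3x3) and "t" (3): a world point X has camera coordinates R X + t. Camera axes: x right, y down, z forward; pixel columns grow to the right and rows downward; lengths in m; the calibration is good to about 2 mm. The wrist camera is an equidistant fisheye: a pixel r from the principal point sees the ray r / f radians off the axis. A picture is of the moment at which its call begins: read the wrist's pose just before it. camera_params takes no time and is no camera call; for the wrist camera it gives the pose at the moment of the call.
A pose or a line that the arm cannot do raises ctrl.PlanningError and nothing moves.
- ctrl.job_done(): hands the job in, once; it reports no verdict.
Trained networks look in the newest picture that a camera, given by its name, has taken for a name from the list of things; names that differ only in an ending like _2 or _b are one class to them, and where a whole thing is asked for, a point or a joint stands for the part that bears it (a point fixed in the world has none). Each returns a list of dicts, best first, with "p" (0 to 1); they miss things now and then, are a little off and sometimes report something else, mostly with a low value. They report only what shows in the picture. A call takes as long as a camera call. They do not tell look-alikes from the thing itself.
- ctrl.search_frame(camera, name): "at" ([x, y, z] in m, in world coordinates, good to about 4 mm: the middle of the surface that is visible of it).
- ctrl.spot_point(camera, name): "at" ([x, y, z] in m, in world coordinates, good to about 4 mm: a listed point, or the origin of a listed thing).
Readings, each from a call of its own:
- ctrl.read_time_s(): time.
- ctrl.read_qpos(): joint angles.
- ctrl.read_qvel(): joint speeds.
- ctrl.read_effort(): joint torques, N m.
- ctrl.read_ee_pos(): TCP position.
- ctrl.read_eef_rot(): TCP orientation.
- ctrl.read_wrist_force(): force on the tool from outside, world axes, zero at the start.
- ctrl.read_moment(): the same for the moment, N m.
- ctrl.read_opening(): finger opening in m.
Only numpy, scipy, OpenCV 4.12 (cv2) and the standard library are available. Lean on these libraries where they do the work, as an engineer would, in place of code of your own. Each camera call takes 0.05 s, during which the arm holds its last target.

## Working session

There is one attempt and no reset: what is moved stays moved. The work goes in short steps, each a Python script; the robot and the scene stay as the last script left them, time stands still between calls to the robot, and variables do not carry over. Pictures are saved under pics/ and viewed, and the job is handed in when it is done.

```bash
mkdir -p pics; ls; python3 - <<'E'
from cell import ctrl
import cv2,numpy as np
for c in ["scene","side","wrist"]:
    im,d=ctrl.read_camera(c)
    cv2.imwrite(f"pics/{c}0.png",im[:,:,::-1])
    np.savez(f"pics/{c}0.npz",im=im,d=d,**ctrl.camera_params(c))
    for n in ["fixture","seat","cover_half","eyepiece","spare_lens","drill_tube","oil_bottle","big_dowel","small_dowel","big_hole","small_hole"]:
        try: print(c,n,[(np.round(r["at"],3).tolist(),round(r["p"],2)) for r in ctrl.spot_point(c,n)[:4]])
        except Exception as e: print(c,n,e)
print(ctrl.read_time_s(),ctrl.read_eef_rot())
E
```

```text
pics
scene fixture [([0.447, 0.361, -0.004], 0.34)]
scene seat [([0.463, 0.063, 0.034], 0.86)]
scene cover_half [([0.449, 0.36, -0.002], 0.55)]
scene eyepiece [([0.528, -0.145, -0.003], 0.7), ([0.52, -0.229, -0.002], 0.67), ([0.446, -0.265, -0.002], 0.54), ([0.45, -0.201, 0.003], 0.48)]
scene spare_lens [([0.447, -0.069, 0.004], 0.5)]
scene drill_tube [([0.449, 0.24, 0.003], 0.64)]
scene oil_bottle [([0.574, 0.249, -0.001], 0.48)]
scene big_dowel [([0.452, 0.104, 0.044], 0.57)]
scene small_dowel [([0.466, 0.018, 0.039], 0.59)]
scene big_hole [([0.434, 0.403, -0.005], 0.81)]
scene small_hole [([0.458, 0.317, -0.003], 0.7)]
side fixture [([0.46, 0.061, -0.001], 0.76)]
side seat [([0.459, 0.061, 0.033], 0.83), ([0.458, 0.062, -0.0], 0.6), ([0.573, 0.245, 0.003], 0.42)]
side cover_half [([0.448, 0.357, 0.0], 0.7)]
side eyepiece [([0.448, -0.201, 0.0], 0.8), ([0.445, -0.265, -0.001], 0.7), ([0.524, -0.226, 0.006], 0.57), ([0.526, -0.143, -0.002], 0.55)]
side spare_lens [([0.448, -0.067, 0.0], 0.77)]
side drill_tube [([0.45, 0.236, -0.0], 0.62)]
side oil_bottle [([0.573, 0.247, 0.003], 0.63), ([0.454, 0.104, 0.047], 0.27)]
side big_dowel [([0.453, 0.105, 0.045], 0.8)]
side small_dowel [([0.466, 0.02, 0.046], 0.88)]
side big_hole []
side small_hole [([0.461, 0.32, -0.001], 0.89)]
wrist fixture []
wrist seat []
wrist cover_half [([0.446, 0.358, -0.0], 0.56)]
wrist eyepiece [([0.452, -0.2, 0.006], 0.63)]
wrist spare_lens []
wrist drill_tube [([0.445, 0.239, -0.002], 0.53)]
wrist oil_bottle []
wrist big_dowel []
wrist small_dowel [([0.445, 0.359, 0.001], 0.41)]
wrist big_hole [([0.434, 0.399, 0.005], 0.7)]
wrist small_hole []
1.8 [-9.00010763e+01  3.20033488e-03  7.09910082e+01]
```

View images.

View pics/scene0.png

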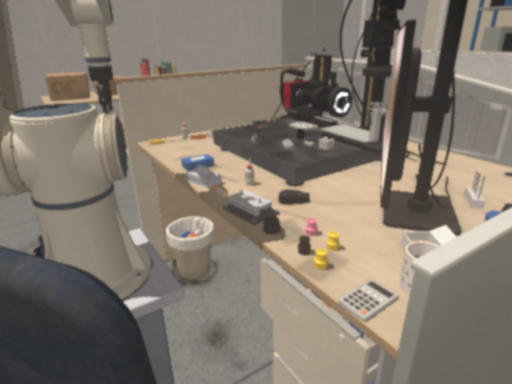

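View pics/side0.png

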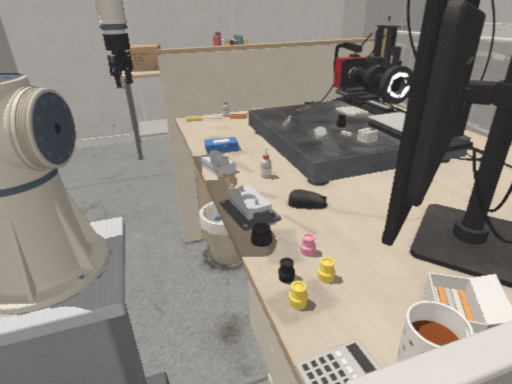

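View pics/wrist0.png

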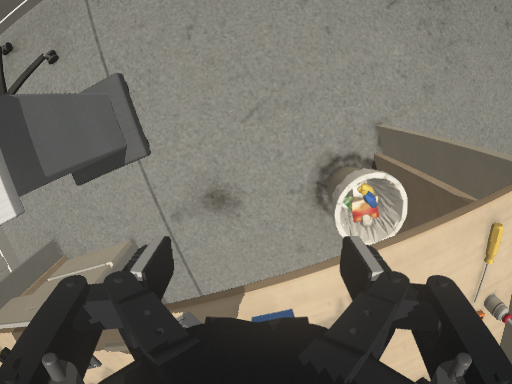

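```bash
cat > h.py <<'E'
import cv2,numpy as np
def proj(P,X):
    c=P["R"]@np.asarray(X)+P["t"]; return P["fx"]*c[0]/c[2]+P["cx"],P["fy"]*c[1]/c[2]+P["cy"]
def cloud(P,d):
    v,u=np.mgrid[:384,:512]; z=d
    C=np.stack([(u-P["cx"])/P["fx"]*z,(v-P["cy"])/P["fy"]*z,z],-1)
    return (C-P["t"])@P["R"]
E
python3 - <<'E'
from h import *
pts=dict(tube=(.449,.238,.0),bot=(.574,.248,0),cov=(.448,.36,0),bh=(.434,.403,0),sh=(.459,.318,0),eye=(.449,-.201,0),lens=(.447,-.068,0),seat=(.461,.062,.03),bd=(.453,.104,.044),sd=(.466,.019,.044))
for c,(x0,y0,w,h) in dict(scene=(160,110,200,160),side=(180,100,160,220)).items():
    f=np.load(f"pics/{c}0.npz"); P={k:f[k] for k in f}; im=f["im"][:,:,::-1]
    s=4 if c=="scene" else 2.7
    cr=cv2.resize(im[y0:y0+h,x0:x0+w],None,fx=s,fy=s,interpolation=cv2.INTER_CUBIC).copy()
    for k,X in pts.items():
        u,v=proj(P,X); print(c,k,round(u),round(v)); p=(int((u-x0)*s),int((v-y0)*s)); cv2.circle(cr,p,3,(0,255,0),-1)
        cv2.putText(cr,k,p,0,.4,(0,0,255))
    cv2.imwrite(f"pics/{c}0c.png",cr)
E
```

```text
scene tube 220 192
scene bot 249 183
scene cov 204 181
scene bh 196 178
scene sh 212 184
scene eye 303 251
scene lens 271 229
scene seat 250 202
scene bd 241 193
scene sd 259 202
side tube 228 183
side bot 266 175
side cov 218 168
side bh 211 163
side sh 224 172
side eye 285 277
side lens 261 239
side seat 249 200
side bd 241 189
side sd 256 203
```

View pics/scene0c.png

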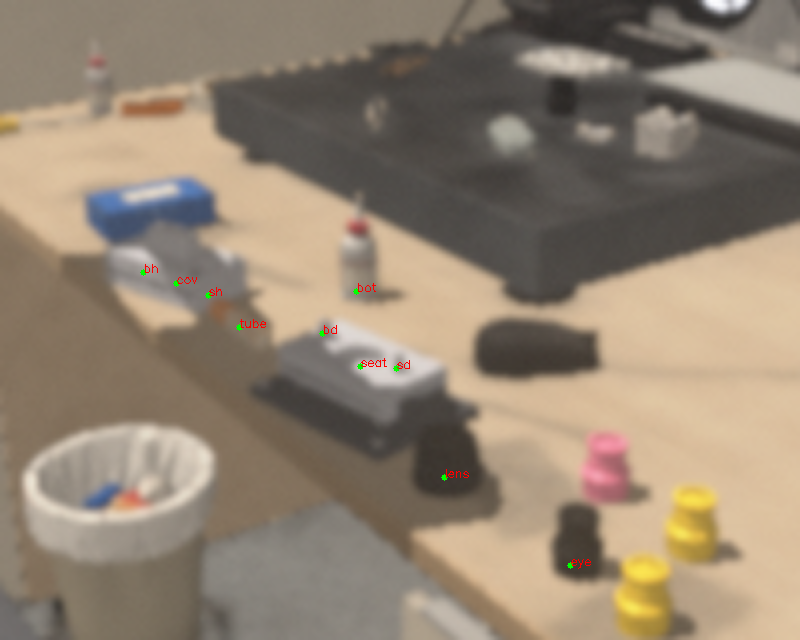

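View pics/side0c.png

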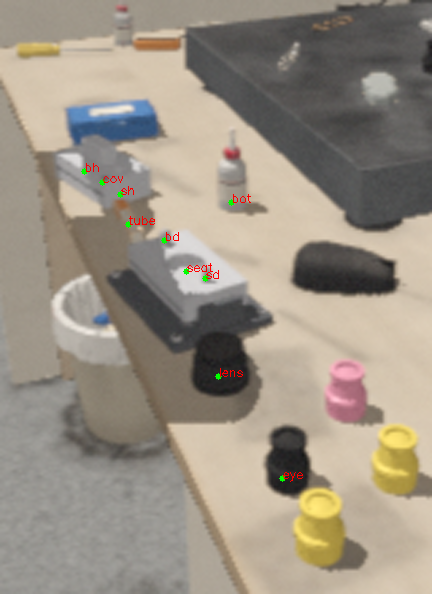

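Look‑alikes in the side image: black eyepiece (287,270), pink (308,245), yellow (327,270) and (299,294), and the squat black lens (261,234). I choose the black one at (287,270), about world (0.449,-0.201). Next I'll check it with a close wrist view, passing over the fixture on the way.

```bash
python3 - <<'E'
from cell import ctrl
from h import *
import numpy as np
print(ctrl.tip_extent)
P=ctrl.camera_params("wrist"); 
from scipy.spatial.transform import Rotation as Ro
R=Ro.from_euler('xyz',ctrl.read_eef_rot(),degrees=True).as_matrix(); p=ctrl.read_ee_pos()
C=-P["R"].T@P["t"]; print("cam in tool",R.T@(C-p),"axes(cols x,y,z) in tool\n",np.round(R.T@P["R"].T,3)); print({k:P[k] for k in("fx","cx","cy")})
def snap(n):
    P=ctrl.camera_params("wrist"); im,d=ctrl.read_camera("wrist"); np.savez(f"pics/{n}.npz",im=im,d=d,**P); cv2.imwrite(f"pics/{n}.png",im[:,:,::-1])
t=ctrl.read_time_s()
ctrl.move_to([.448,.357,.21],[-90,0,17]); snap("wcov"); print(ctrl.read_time_s()-t)
for n in ["cover_half","big_hole","small_hole","drill_tube"]: print(n,[(np.round(r["at"],4).tolist(),round(r["p"],2)) for r in ctrl.spot_point("wrist",n)[:3]])
ctrl.move_to([.460,.062,.21],[-90,0,8.7]); snap("wfix"); print(ctrl.read_time_s()-t)
for n in ["fixture","seat","big_dowel","small_dowel"]: print(n,[(np.round(r["at"],4).tolist(),round(r["p"],2)) for r in ctrl.spot_point("wrist",n)[:3]])
ctrl.move_to([.449,-.201,.19],[-90,0,8.7]); snap("weye"); print(ctrl.read_time_s()-t)
print([(np.round(r["at"],4).tolist(),round(r["p"],2)) for r in ctrl.spot_point("wrist","eyepiece")[:5]])
print(ctrl.read_time_s(),ctrl.read_qpos())
E
```

```text
0.014
cam in tool [-0.00015314 -0.13080006  0.07150141] axes(cols x,y,z) in tool
 [[ 1.    -0.001  0.001]
 [-0.001 -0.279  0.96 ]
 [-0.    -0.96  -0.279]]
{'fx': 297.3186396354542, 'cx': 256.37542415996353, 'cy': 188.6072860032172}
1.3333000000000002
cover_half [([0.4427, 0.3588, -0.0012], 0.66)]
big_hole [([0.432, 0.4019, 0.0064], 0.85)]
small_hole [([0.4609, 0.3241, 0.0034], 0.91), ([0.4305, 0.4008, 0.0058], 0.17)]
drill_tube [([0.4468, 0.2389, -0.0028], 0.75), ([0.4605, 0.3261, 0.0009], 0.46)]
2.7167000000000003
fixture [([0.4605, 0.0568, -0.0008], 0.89)]
seat [([0.4619, 0.0637, 0.0292], 0.97), ([0.4489, 0.2403, -0.0005], 0.53)]
big_dowel []
small_dowel [([0.4715, 0.0221, 0.045], 0.84)]
4.0
[([0.4445, -0.2638, 0.002], 0.88), ([0.5271, -0.1452, -0.0018], 0.8), ([0.5246, -0.226, 0.0002], 0.76), ([0.4555, -0.1952, 0.0018], 0.73)]
5.85 [-2.41554647e+01  1.21562807e+01  1.12702976e+02  1.90480132e-02
  5.51324360e+01 -3.29516561e+01]
```

```bash
cat > mk.py <<'E'
from h import *
import sys
def fcloud(f):
    P=f;v,u=np.mgrid[:384,:512]; a=(u-P["cx"])/P["fx"]; b=(v-P["cy"])/P["fy"]; r=np.hypot(a,b)+1e-9
    t=np.tan(r)/r; z=f["d"]; return (np.stack([a*t*z,b*t*z,z],-1)-P["t"])@P["R"]
def fproj(f,X):
    c=f["R"]@np.asarray(X)+f["t"]; rr=np.hypot(c[0],c[1]); th=np.arctan2(rr,c[2]); return f["fx"]*th*c[0]/rr+f["cx"],f["fy"]*th*c[1]/rr+f["cy"]
E
python3 - <<'E'
import cv2,numpy as np
a=[cv2.imread(f"pics/{n}.png") for n in("wcov","wfix","weye")]
cv2.imwrite("pics/all3.png",cv2.resize(np.vstack([np.hstack([a[0],a[1]]),np.hstack([a[2],a[2]*0])]),(800,600),interpolation=cv2.INTER_AREA))
E
```

```text
(no output)
```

View pics/all3.png

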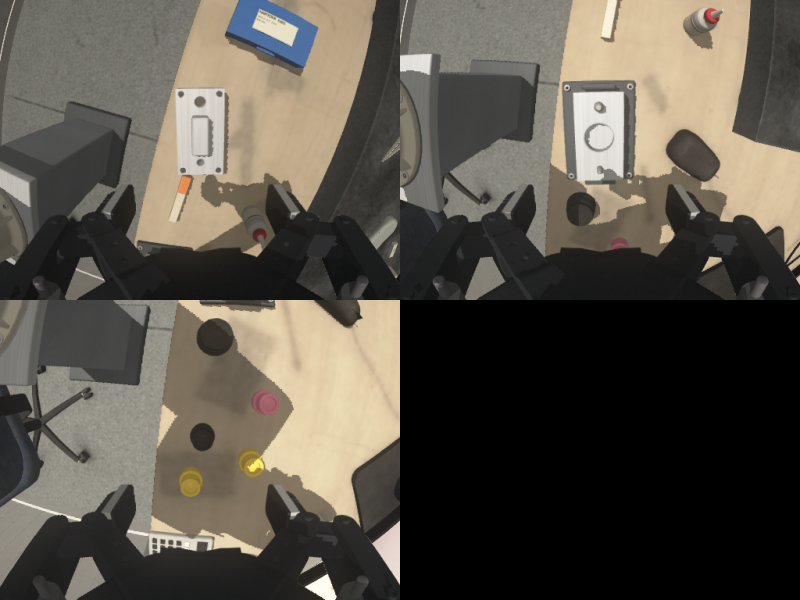

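```bash
python3 - <<'E'
from mk import *
def L(n): return dict(np.load(f"pics/{n}.npz"))
def sel(n,c,r,z0,z1):
    X=fcloud(L(n)); ok=(L(n)["d"]>0)&(np.hypot(X[...,0]-c[0],X[...,1]-c[1])<r)&(X[...,2]>z0)&(X[...,2]<z1)
    return X[ok],ok
def rect(Q):
    (c,s,a)=cv2.minAreaRect((Q[:,:2]*1000).astype(np.float32)); return np.round(c,1),np.round(s,1),round(a,2)
for n,c,r,z0,z1 in [("wcov",(.446,.359),.085,.030,.038),("wcov",(.446,.359),.05,.052,.062),("wfix",(.46,.062),.085,.039,.048),("wfix",(.46,.062),.06,.055,.065),("wfix",(.46,.062),.018,.025,.034),("weye",(.452,-.199),.03,.034,.046)]:
    Q,_=sel(n,c,r,z0,z1); 
    if len(Q)<5: print(n,len(Q)); continue
    print(n,z0,len(Q),"medz",np.median(Q[:,2]).round(4),"mean",Q.mean(0).round(4),rect(Q))
    if z0==.055: 
        for s in(-1,1):
            q=Q[(Q[:,1]-.062)*s>0]; print("  dowel",len(q),q.mean(0).round(4), q[:,:2].min(0).round(4),q[:,:2].max(0).round(4))
    if n=="weye":
        h,e=np.histogram(Q[:,2],12); print(h,e.round(4)); print(cv2.minEnclosingCircle((Q[:,:2]*1000).astype(np.float32)))
for n in("scene","side"):
    f=L(n+"0");X=cloud(f,f["d"])
    m=(np.hypot(X[...,0]-.46,X[...,1]-.062)<.085)&(X[...,2]>.040)&(X[...,2]<.049)
    print(n,m.sum(),rect(X[m]))
    m=(np.hypot(X[...,0]-.45,X[...,1]+.2)<.03)&(X[...,2]>.030)&(X[...,2]<.049); print(m.sum(),X[m].mean(0))
E
python3 -c "
import cv2
a=cv2.imread('pics/weye.png')[130:210,200:320];b=cv2.imread('pics/wfix.png')[90:240,180:330];import numpy as np
cv2.imwrite('pics/cr.png',np.hstack([cv2.resize(a,(450,300)),cv2.resize(b,(300,300))]))"
```

```text
wcov 0.03 5311 medz 0.0361 mean [0.4452 0.3631 0.0361] (array([446.1, 360.1]), array([ 64.7, 120.6]), 17.26)
wcov 0.052 1124 medz 0.0599 mean [0.4456 0.3622 0.0597] (array([445.9, 360.7]), array([21.8, 50.6]), 17.36)
wfix 0.039 5885 medz 0.0461 mean [0.4581 0.0634 0.046 ] (array([458.5,  61.4]), array([ 64.5, 139.2]), 9.64)
wfix 0.055 167 medz 0.0599 mean [0.4559 0.0771 0.0598] (array([458.1,  61.8]), array([11.5, 93.1]), 9.03)
  dowel 52 [0.4655 0.0205 0.0589] [0.4619 0.016 ] [0.4694 0.0236]
  dowel 115 [0.4515 0.1027 0.0603] [0.4459 0.097 ] [0.4575 0.1078]
wfix 0.025 807 medz 0.0322 mean [0.4597 0.0613 0.0322] (array([459.8,  61.3]), array([34.3, 33.3]), 8.13)
weye 0.034 588 medz 0.0414 mean [ 0.4511 -0.2004  0.0413] (array([ 451.2, -200.3]), array([25.3, 25.7]), 8.15)
[  2  10  24  24  56  68  83 105 107  64  34  11] [0.0376 0.0381 0.0387 0.0392 0.0397 0.0403 0.0408 0.0413 0.0418 0.0424
 0.0429 0.0434 0.0439]
((451.1003723144531, -200.48448181152344), 13.41030502319336)
scene 350 (array([457.2,  59.6]), array([ 66.2, 123.6]), 9.76)
81 [ 0.44817618 -0.20442617  0.03772749]
side 534 (array([457.5,  58.9]), array([ 64.5, 123.4]), 9.61)
143 [ 0.4494022  -0.20460153  0.03708825]
```

View pics/cr.png

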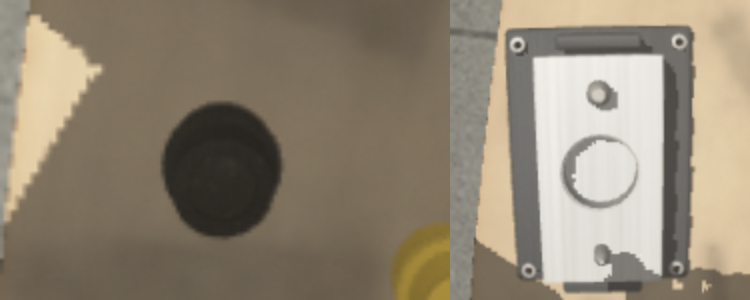

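```bash
python3 - <<'E'
from mk import *
from scipy.optimize import least_squares
f=dict(np.load("pics/wfix.npz"));X=fcloud(f)
c=np.array([.4585,.0615])
for yaw in (9.0,9.3,9.6):
    a=np.radians(yaw);ex=np.array([np.cos(a),np.sin(a)]);ey=np.array([-np.sin(a),np.cos(a)])
    D=X[...,:2]-c;lx=D@ex;ly=D@ey;m=(abs(X[...,2]-.046)<.0025)&(abs(lx)<.045)&(abs(ly)<.075)
    # edge slopes
    E=[]
    for lo in np.arange(-.05,.05,.005):
        q=lx[m&(ly>lo)&(ly<lo+.005)]; E.append((lo+.0025,q.min(),q.max()))
    E=np.array(E); s=[np.degrees(np.polyfit(E[:,0],E[:,i],1)[0]).round(2) for i in(1,2)]
    print(yaw,"edge tilt",s,"x edges",np.median(E[:,1]).round(4),np.median(E[:,2]).round(4),"y",np.percentile(ly[m&(abs(lx)<.025)],[0.05,99.95]).round(4))
    h,e=np.histogram(ly[m],np.arange(-.075,.0751,.003));print(h)
# seat rim: nearest top-face pixel per bearing
m=(abs(X[...,2]-.046)<.0018)&(np.hypot(*(X[...,:2]-c).transpose(2,0,1))<.035)
Q=X[m][:,:2]-c; ang=np.arctan2(Q[:,1],Q[:,0]);r=np.hypot(*Q.T); P=[]
for k in range(36):
    s=(ang>-np.pi+k*np.pi/18)&(ang<-np.pi+(k+1)*np.pi/18)
    if s.any():
        i=np.argmin(np.where(s,r,9)); P.append(Q[i])
P=np.array(P); F=least_squares(lambda p:np.hypot(P[:,0]-p[0],P[:,1]-p[1])-p[2],[0,0,.019],loss="soft_l1",f_scale=.0005)
print(c+F.x[:2],F.x[2]); print((np.hypot(P[:,0]-F.x[0],P[:,1]-F.x[1])*1000-F.x[2]*1000).round(1))
# cover
f=dict(np.load("pics/wcov.npz"));X=fcloud(f); c=np.array([.446,.3605])
for yaw in (16.5,17.3):
    a=np.radians(yaw);ex=np.array([np.cos(a),np.sin(a)]);ey=np.array([-np.sin(a),np.cos(a)])
    D=X[...,:2]-c;lx=D@ex;ly=D@ey;m=(abs(X[...,2]-.036)<.003)&(abs(lx)<.045)&(abs(ly)<.075)
    E=[]
    for lo in np.arange(-.055,.055,.005):
        q=lx[m&(ly>lo)&(ly<lo+.005)]; E.append((lo+.0025,q.min(),q.max()))
    E=np.array(E); print(yaw,[np.degrees(np.polyfit(E[:,0],E[:,i],1)[0]).round(2) for i in(1,2)],np.median(E[:,1:],0))
E
```

```text
9.0 edge tilt [np.float64(-0.91), np.float64(-0.63)] x edges -0.0317 0.0318 y [-0.0607  0.0589]
[  0   0   0   0  43 142 161 143 146 128 136 154 146 170 167 164 153 178
 174 117  98  96  87  78  74  69  74  84  99 115 140 182 192 187 189 190
 180 153 154 161 184 188 194 192 126   0   0   0   0   0]
9.3 edge tilt [np.float64(-0.61), np.float64(-0.33)] x edges -0.0318 0.0318 y [-0.0607  0.0589]
[  0   0   0   0  43 143 159 147 143 129 139 148 147 172 164 164 162 171
 169 121 104  92  84  77  76  73  76  84  95 110 140 181 189 188 189 193
 178 158 154 159 182 190 194 191 130   0   0   0   0   0]
9.6 edge tilt [np.float64(-0.33), np.float64(-0.03)] x edges -0.0318 0.0319 y [-0.0607  0.059 ]
[  0   0   0   0  39 149 153 153 140 131 140 143 153 173 159 163 164 174
 163 125 107  88  79  80  76  76  79  84  94 109 136 174 191 189 191 193
 180 158 154 161 179 191 191 193 133   0   0   0   0   0]
[0.45852431 0.06127824] 0.01914144426969412
[ 0.1  0.1  0.3 -0.4 -0.3  0.1  0.1 -0.  -0.1  0.4  0.   0.2 -0.4 -0.
 -0.1 -0.1  0.2 -0.1 -0.3  0.6 -0.  -0.1  0.  -0.1 -0.2 -0.  -0.   0.5
  0.4  0.3 -0.4 -0.2  0.2 -0.3 -0.2  0. ]
16.5 [np.float64(-1.03), np.float64(-1.06)] [-0.03176304  0.03196116]
17.3 [np.float64(-0.22), np.float64(-0.33)] [-0.03175031  0.03165083]
```

```bash
python3 - <<'E'
from cell import ctrl
from h import *
ctrl.move_to([.451,-.2005,.10],[-90,0,9.8])
ctrl.move_linear([.451,-.2005,.0325],feed=.12)
print(ctrl.read_ee_pos())
ctrl.close(35); print("open",ctrl.read_opening(),ctrl.read_wrist_force())
ctrl.move_linear([.451,-.2005,.2],feed=.25); print("open",ctrl.read_opening(),ctrl.read_wrist_force())
im,d=ctrl.read_camera("side"); cv2.imwrite("pics/side1.png",im[:,:,::-1]); P=ctrl.camera_params("side"); np.savez("pics/side1.npz",im=im,d=d,**P)
u,v=map(int,proj(P,[.451,-.2,.19])); cv2.imwrite("pics/side1c.png",cv2.resize(im[v-60:v+60,u-60:u+60,::-1],(480,480)))
def snap(n):
    P=ctrl.camera_params("wrist"); im,d=ctrl.read_camera("wrist"); np.savez(f"pics/{n}.npz",im=im,d=d,**P); cv2.imwrite(f"pics/{n}.png",im[:,:,::-1])
q=ctrl.solve_ik([.46,.062,.23],[-90,0,-140]);print(q)
ctrl.move_to([.46,.062,.23],[-90,0,-140]); snap("wfix2")
print(ctrl.read_time_s())
E
```

```text
[ 0.45175296 -0.20083133  0.03343451]
open 0.028575684822121326 [-1.49727346 -0.31937049  7.8686427 ]
open 0.02898933662806338 [ 0.17036986 -0.05335828 -0.43764369]
[ 7.49105464e+00  6.73087158e+00  1.13509702e+02 -2.54444375e-14
  5.97594260e+01  1.47491055e+02]
11.1667
```

View pics/side1c.png

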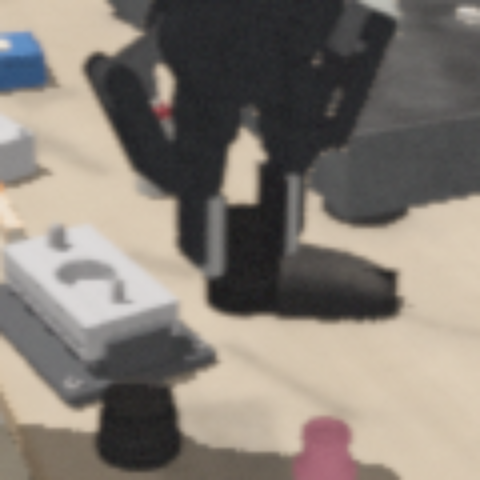

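View pics/wfix2.png

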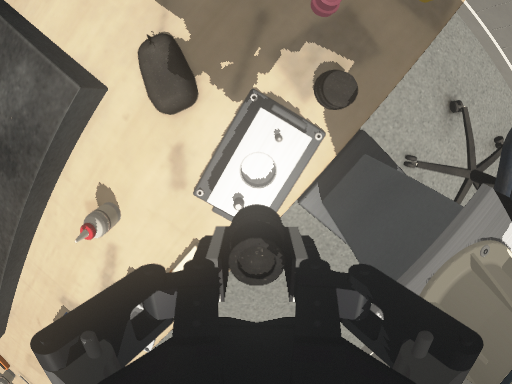

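```bash
python3 - <<'E'
from mk import *
from scipy.optimize import least_squares
def toolframe(f):
    # tool axes in world from cam R, using calibrated mount
    M=np.array([[1,-.001,.001],[-.001,-.279,.96],[0,-.96,-.279]]); R=f["R"].T@M.T; C=-f["R"].T@f["t"]; return R,C-R@np.array([-.00015,-.1308,.0715])
def rim(n,c,zc):
    f=dict(np.load(f"pics/{n}.npz"));X=fcloud(f)
    m=(abs(X[...,2]-zc)<.0018)&(np.hypot(*(X[...,:2]-c).transpose(2,0,1))<.035)
    Q=X[m][:,:2]-c; ang=np.arctan2(Q[:,1],Q[:,0]);r=np.hypot(*Q.T); P=[]
    for k in range(36):
        s=(ang>-np.pi+k*np.pi/18)&(ang<-np.pi+(k+1)*np.pi/18)
        if s.any(): P.append(Q[np.argmin(np.where(s,r,9))])
    P=np.array(P); F=least_squares(lambda p:np.hypot(P[:,0]-p[0],P[:,1]-p[1])-p[2],[0,0,.019],loss="soft_l1",f_scale=.0005)
    return c+F.x[:2],F.x[2]
out=[]
for n in("wfix","wfix2"):
    f=dict(np.load(f"pics/{n}.npz"));X=fcloud(f); c=np.array([.4585,.0615])
    m=(np.hypot(*(X[...,:2]-c).transpose(2,0,1))<.05)&(X[...,2]>.035)&(X[...,2]<.055); zc=np.median(X[m][:,2])
    D=X[...,:2]-c; R,p=toolframe(f)
    a=np.radians(9.8);ex=np.array([np.cos(a),np.sin(a)]);ey=np.array([-np.sin(a),np.cos(a)])
    lx=D@ex;ly=D@ey;mm=(abs(X[...,2]-zc)<.0025)&(abs(lx)<.045)&(abs(ly)<.075);E=[]
    for lo in np.arange(-.05,.05,.005):
        q=lx[mm&(ly>lo)&(ly<lo+.005)]; 
        if len(q)>5:E.append((lo+.0025,q.min(),q.max()))
    E=np.array(E); print(n,"z",zc,rim(n,c,zc),"tilt",[np.degrees(np.polyfit(E[:,0],E[:,i],1)[0]).round(2) for i in(1,2)],"xedges",np.median(E[:,1:],0).round(4),"y",np.percentile(ly[mm&(abs(lx)<.02)],[.05,99.95]).round(4),"tcp",p.round(4))
    out.append((rim(n,c,zc)[0],R))
# eyepiece in hand
Xt=(X-p)@R
m=(abs(Xt[...,0])<.03)&(Xt[...,1]>-.03)&(Xt[...,1]<.01)&(abs(Xt[...,2])<.03)&(f["d"]>0)
Q=Xt[m]; h,e=np.histogram(Q[:,1],20);print(h,e.round(4))
np.save("pics/Q.npy",Q)
for z in np.arange(-.02,.02,.004): 
    q=Q[(Q[:,2]>z)&(Q[:,2]<z+.004)]
    if len(q): print(z.round(3),len(q),np.percentile(q[:,0],[2,50,98]).round(4),np.percentile(q[:,1],[2,50,98]).round(4))
E
```

```text
wfix z 0.04609233214096397 (array([0.45849696, 0.06125378]), np.float64(0.01916040715667694)) tilt [np.float64(-0.11), np.float64(0.17)] xedges [-0.0319  0.032 ] y [-0.0607  0.059 ] tcp [0.4599 0.0622 0.2101]
wfix2 z 0.04617324924677565 (array([0.45864054, 0.06051815]), np.float64(0.019228158317855147)) tilt [np.float64(11.99), np.float64(0.29)] xedges [-0.032   0.0321] y [-0.0607  0.0594] tcp [0.459  0.0625 0.2299]
[ 114  304  326  119  127  142  173  159  150  207 1522  890  240  128
  166  214  206  204  154  190] [-0.03  -0.028 -0.026 -0.024 -0.022 -0.02  -0.018 -0.016 -0.014 -0.012
 -0.01  -0.008 -0.006 -0.004 -0.002 -0.     0.002  0.004  0.006  0.008
  0.01 ]
-0.016 45 [-0.0062  0.0003  0.0052] [-0.0097 -0.0088 -0.0073]
-0.012 394 [-0.0159 -0.0002  0.0159] [-0.0265 -0.009  -0.0001]
-0.008 504 [-0.0156  0.0003  0.0156] [-0.0269 -0.0087 -0.0036]
-0.004 591 [-0.0157 -0.0002  0.0156] [-0.0279 -0.0085  0.0075]
0.0 639 [-0.0158 -0.0002  0.0157] [-0.0279 -0.0085  0.0085]
0.004 1221 [-0.0274 -0.0002  0.0272] [-0.0272 -0.0083  0.0086]
0.008 1861 [-0.0209  0.0007  0.0209] [-0.0264 -0.009   0.0091]
0.012 479 [-0.0234  0.0003  0.0246] [-0.0298 -0.0067  0.0099]
0.016 1 [-0.0012 -0.0012 -0.0012] [0.0099 0.0099 0.0099]
```

```bash
python3 -c "
import cv2
a=cv2.imread('pics/wfix2.png')[190:310,190:330];cv2.imwrite('pics/cr2.png',cv2.resize(a,(700,600),interpolation=cv2.INTER_CUBIC))"
```

```text
(no output)
```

View pics/cr2.png

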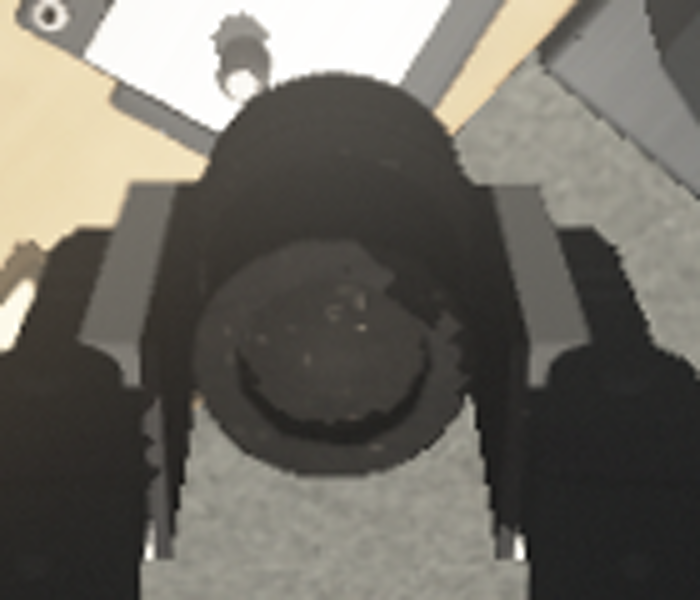

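```bash
python3 - <<'E'
import numpy as np,cv2
Q=np.load("pics/Q.npy"); m=(abs(Q[:,1]+.0088)<.002)&(abs(Q[:,0])<.0155)&(np.abs(Q[:,2])<.02); q=Q[m][:,[0,2]]*1000
for z in range(-18,18,2):
    s=q[(q[:,1]>z)&(q[:,1]<z+2)]
    if len(s): print(z,len(s),s[:,0].min().round(1),s[:,0].max().round(1))
print(cv2.minEnclosingCircle(q.astype(np.float32)))
E
```

```text
-14 45 -6.6 5.7
-12 100 -14.4 14.4
-10 160 -14.3 14.3
-8 135 -14.3 14.3
-6 157 -14.3 14.3
-4 172 -14.2 14.2
-2 199 -14.3 14.1
0 180 -14.2 14.3
2 183 -14.2 14.2
4 193 -14.6 14.2
6 169 -14.5 14.1
8 164 -14.5 14.2
10 181 -15.3 15.4
12 81 -15.3 14.7
((-0.09819179028272629, 1.256769061088562), 18.762495040893555)
```

```bash
python3 - <<'E'
import numpy as np,cv2
Q=np.load("pics/Q.npy")*1000; 
for x in (-6,-3,0,3):
    s=Q[(Q[:,0]>x)&(Q[:,0]<x+3)&(abs(Q[:,1]+8.8)<3)]; s=s[np.argsort(s[:,2])]
    print(x,len(s),"low",s[:5].round(1)[:,1:].tolist(),"high",s[-8:].round(1)[:,1:].tolist())
E
```

```text
-6 303 low [[-7.6, -13.4], [-8.7, -13.3], [-9.1, -13.0], [-8.5, -12.8], [-8.7, -12.7]] high [[-8.2, 12.4], [-7.1, 12.4], [-6.2, 12.5], [-7.5, 12.6], [-9.6, 12.6], [-6.5, 12.6], [-6.8, 12.8], [-8.2, 12.9]]
-3 317 low [[-8.3, -13.6], [-8.5, -13.4], [-8.8, -13.2], [-8.8, -13.2], [-8.8, -13.2]] high [[-7.4, 13.1], [-6.4, 13.1], [-9.6, 13.1], [-8.5, 13.1], [-8.6, 13.1], [-7.7, 13.2], [-6.8, 13.3], [-8.9, 13.3]]
0 310 low [[-8.0, -13.8], [-8.4, -13.5], [-8.7, -13.3], [-9.0, -13.1], [-9.1, -13.0]] high [[-9.4, 13.0], [-8.5, 13.1], [-6.4, 13.1], [-8.8, 13.2], [-7.9, 13.3], [-7.0, 13.4], [-7.4, 13.6], [-8.7, 13.7]]
3 301 low [[-9.1, -13.0], [-8.3, -13.0], [-9.2, -12.4], [-8.4, -12.3], [-9.3, -12.3]] high [[-7.3, 12.5], [-9.4, 12.5], [-9.5, 12.6], [-7.6, 12.6], [-9.7, 12.6], [-8.9, 12.7], [-6.8, 12.8], [-7.9, 12.8]]
```

```bash
python3 - <<'E'
from cell import ctrl
from h import *
x,y=.4586,.0609
ctrl.move_to([x,y,.13],[-90,0,9.8]); print(ctrl.read_ee_pos(),ctrl.read_wrist_force())
for z in (.084,.078,.072,.068,.0645):
    ctrl.move_linear([x,y,z],feed=.08); print(z,ctrl.read_ee_pos().round(4) if hasattr(ctrl.read_ee_pos(),'round') else ctrl.read_ee_pos(),np.round(ctrl.read_wrist_force(),2))
    if ctrl.read_wrist_force()[2]>15: break
print(ctrl.read_time_s())
E
```

```text
[0.45872747 0.06089789 0.1301125 ] [-0.75708633  0.52739403 -0.66231635]
0.084 [0.4588 0.0609 0.0841] [ 0.56  0.09 -0.61]
0.078 [0.4585 0.0609 0.078 ] [0.32 0.15 0.14]
0.072 [0.4583 0.0609 0.0717] [-1.1   0.   -0.11]
0.068 [0.4584 0.0609 0.0678] [ 0.18  0.12 -0.63]
0.0645 [0.4584 0.0609 0.0643] [-0.33  0.42 -0.74]
15.125
```

```bash
python3 - <<'E'
from cell import ctrl
from h import *
x,y=.4586,.0609
ctrl.move_linear([x,y,.0633],feed=.05); print(ctrl.read_ee_pos(),ctrl.read_wrist_force())
ctrl.open(); print(ctrl.read_opening())
ctrl.move_linear([x,y,.21],feed=.3)
def snap(n):
    P=ctrl.camera_params("wrist"); im,d=ctrl.read_camera("wrist"); np.savez(f"pics/{n}.npz",im=im,d=d,**P); cv2.imwrite(f"pics/{n}.png",im[:,:,::-1])
snap("wseat")
im,d=ctrl.read_camera("side"); cv2.imwrite("pics/side2c.png",cv2.resize(im[150:260,190:320,::-1],None,fx=5,fy=5))
print(ctrl.read_time_s())
from mk import *
f=dict(np.load("pics/wseat.npz"));X=fcloud(f)
m=(np.hypot(X[...,0]-x,X[...,1]-y)<.03)&(X[...,2]>.05); q=X[m]
print(np.median(q[:,2]),[np.percentile(q[:,i],[1,50,99]).round(4).tolist() for i in(0,1)],cv2.minEnclosingCircle((q[q[:,2]>.066][:,:2]*1000).astype(np.float32)))
E
```

```text
[0.45856298 0.06089465 0.06327082] [-0.05163424  0.58041896 -0.43740303]
0.08546880773351814
16.7083
0.29061530073437086 [[0.4311, 0.4571, 0.4827], [0.0544, 0.0738, 0.0839]] ((456.895751953125, 70.94320678710938), 28.11958885192871)
```

View pics/side2c.png

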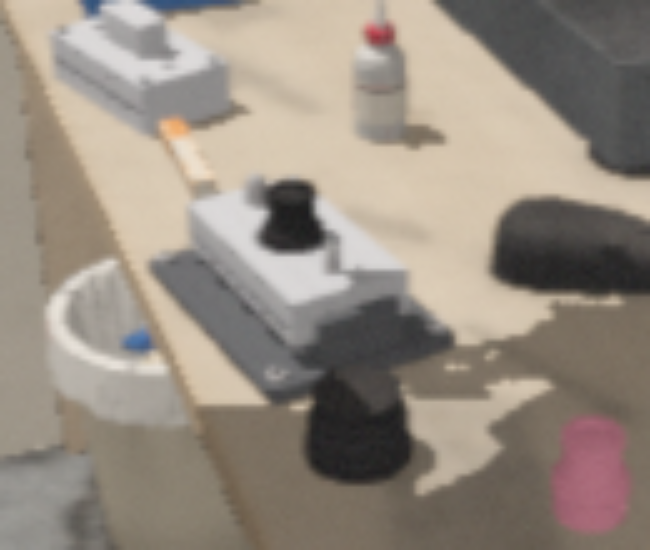

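View pics/wseat.png

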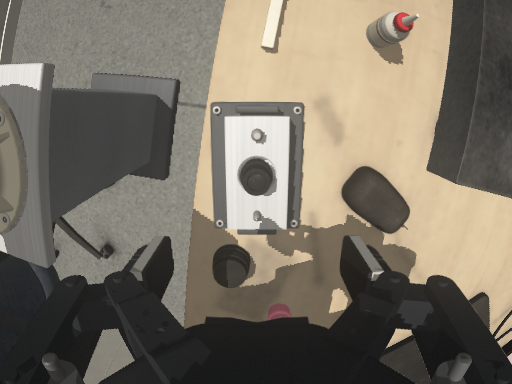

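```bash
python3 - <<'E'
from mk import *
f=dict(np.load("pics/wseat.npz"));X=fcloud(f);x,y=.4586,.0609
m=(np.hypot(X[...,0]-x,X[...,1]-y)<.03)&(X[...,2]>.062)&(X[...,2]<.09); q=X[m]
print(len(q),np.percentile(q[:,2],[5,50,95]),cv2.minEnclosingCircle((q[:,:2]*1000).astype(np.float32)))
E
```

```text
636 [0.06921735 0.07157343 0.07308721] ((458.2706298828125, 60.534019470214844), 13.572314262390137)
```

```bash
python3 - <<'E'
from cell import ctrl
from h import *
x,y=.4460,.3603
ctrl.move_to([x,y,.12],[-90,0,17.5])
ctrl.move_linear([x,y,.0525],feed=.1)
ctrl.wait(.2);print(ctrl.read_ee_pos(),np.round(ctrl.read_wrist_force(),2))
ctrl.close(100); print("open",ctrl.read_opening(),np.round(ctrl.read_wrist_force(),2),ctrl.read_ee_pos())
ctrl.move_linear([x,y,.23],feed=.2); print("open",ctrl.read_opening(),np.round(ctrl.read_wrist_force(),2),np.round(ctrl.read_moment(),2),ctrl.read_ee_pos(),ctrl.read_eef_rot())
def snap(n):
    P=ctrl.camera_params("wrist"); im,d=ctrl.read_camera("wrist"); np.savez(f"pics/{n}.npz",im=im,d=d,**P); cv2.imwrite(f"pics/{n}.png",im[:,:,::-1])
snap("wgrip")
im,d=ctrl.read_camera("side"); cv2.imwrite("pics/side3.png",im[:,:,::-1])
print(ctrl.read_time_s())
E
```

```text
[0.44638449 0.3606067  0.05319238] [-1.04 -0.4  -0.95]
open 0.019670448400117325 [-0.09 -0.38  4.85] [0.44619856 0.36046824 0.0528285 ]
open 0.020071778456902896 [ 0.07  0.34 -2.04] [ 0.01  0.   -0.04] [0.44530095 0.35973535 0.22866781] [-90.04679679   0.11622252  17.50084389]
20.675
```

View pics/wgrip.png

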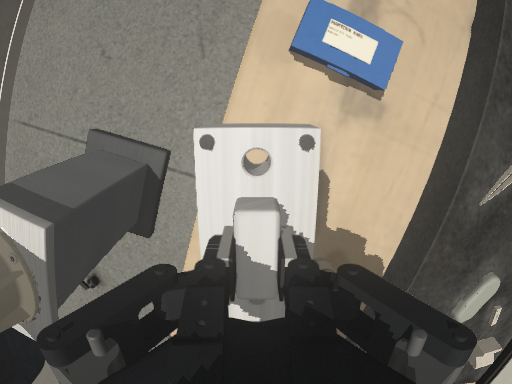

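View pics/side3.png

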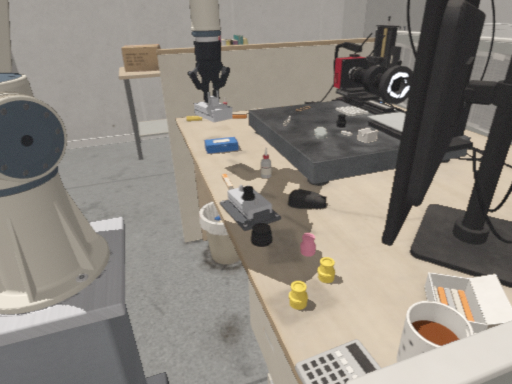

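```bash
cat >> mk.py <<'E'
from scipy.optimize import least_squares
def toolframe(f):
    M=np.array([[1,-.001,.001],[-.001,-.279,.96],[0,-.96,-.279]]); U,_,V=np.linalg.svd(M); M=U@V
    R=f["R"].T@M.T; C=-f["R"].T@f["t"]; return R,C-R@np.array([-.00015,-.1308,.0715])
def cover_in_hand(n):
    f=dict(np.load(f"pics/{n}.npz"));X=fcloud(f);R,p=toolframe(f);T=(X-p)@R*1000
    m=(f["d"]>0)&(abs(T[...,0])<40)&(T[...,2]>27)&(T[...,2]<75)&(abs(T[...,1]-17)<7)
    q=T[m]; med=np.median(q[:,1]); q=q[abs(q[:,1]-med)<3]
    A=np.c_[q[:,0],q[:,2],np.ones(len(q))]; k=np.linalg.lstsq(A,q[:,1],rcond=None)[0]
    print("n",len(q),"plane y=",k[2].round(2),"tilt x,z deg",np.degrees(k[:2]).round(2))
    E=[]
    for x in range(-28,28,4):
        s=q[(q[:,0]>x)&(q[:,0]<x+4)]; E.append((x+2,s[:,2].max()))
    E=np.array(E); g=np.polyfit(E[:,0],E[:,1],1); print("front edge z",g[1].round(2),"yaw",np.degrees(g[0]).round(2))
    E=[]
    for z in range(28,58,3):
        s=q[(q[:,2]>z)&(q[:,2]<z+3)]; E.append((z+1.5,s[:,0].min(),s[:,0].max()))
    E=np.array(E); print("sides",np.median(E[:,1:],0).round(2),[np.degrees(np.polyfit(E[:,0],E[:,i],1)[0]).round(2) for i in(1,2)])
    # hole rim
    c=np.array([0,42.]); Q=q[:,[0,2]]-c; r=np.hypot(*Q.T); a=np.arctan2(Q[:,1],Q[:,0]); P=[]
    for k in range(24):
        s=(abs(a-(-np.pi+(k+.5)*np.pi/12))<np.pi/24)&(r<13)
        if s.any(): P.append(Q[np.argmin(np.where(s,r,99))])
    P=np.array(P);F=least_squares(lambda v:np.hypot(P[:,0]-v[0],P[:,1]-v[1])-v[2],[0,0,7],loss="soft_l1",f_scale=.5); print("hole",(c+F.x[:2]).round(2),F.x[2].round(2))
    r_=T[(f["d"]>0)&(abs(T[...,0])<9)&(abs(T[...,2])<30)&(abs(T[...,1]+7)<5)]; print("rib z",np.percentile(r_[:,2],[1,99.]).round(2),"top y",np.median(r_[:,1]).round(2))
E
python3 -c "
from mk import *
cover_in_hand('wgrip')"
```

```text
n 7527 plane y= 16.85 tilt x,z deg [-0.15 -0.34]
front edge z 60.42 yaw -0.06
sides [-31.85  32.08] [np.float64(-0.72), np.float64(0.03)]
hole [ 0.16 42.53] 7.02
rib z [-23.23  25.43] top y -7.3
```

```bash
python3 - <<'E'
from cell import ctrl
from h import *
x,y=.4586,.0609
ctrl.move_to([x,y,.2],[-90,0,9.8]); print(ctrl.read_ee_pos(),np.round(ctrl.read_wrist_force(),2))
for z in (.13,.116,.112,.108,.104,.1,.0975):
    ctrl.move_linear([x,y,z],feed=.08 if z<.13 else .15); F=np.round(ctrl.read_wrist_force(),2); print(z,np.round(ctrl.read_ee_pos(),4),F,np.round(ctrl.read_moment(),2))
    if F[2]>12 or abs(F[0])>15 or abs(F[1])>15: print("stop");break
ctrl.wait(.3)
im,d=ctrl.read_camera("side"); cv2.imwrite("pics/side4c.png",cv2.resize(im[120:260,170:340,::-1],None,fx=4,fy=4)); np.savez("pics/side4.npz",im=im,d=d,**ctrl.camera_params("side"))
print(np.round(ctrl.read_ee_pos(),4),np.round(ctrl.read_wrist_force(),2),ctrl.read_opening(),ctrl.read_time_s())
E
```

```text
[0.45914338 0.06160766 0.20017199] [ 0.42  0.8  -2.34]
0.13 [0.4591 0.0615 0.1303] [ 0.11  0.08 -2.07] [ 0.02 -0.05 -0.02]
0.116 [0.4587 0.061  0.1164] [-1.19  0.79 -2.42] [ 0.04  0.04 -0.01]
0.112 [0.4587 0.0609 0.1121] [ 0.02 -0.25 -3.06] [-0.06 -0.06 -0.01]
0.108 [0.4584 0.0609 0.1078] [-0.52 -0.14 -2.04] [-0.   -0.02  0.  ]
0.104 [0.4584 0.0609 0.1037] [ 0.16 -0.6  -2.19] [ 0.05 -0.01 -0.01]
0.1 [0.4584 0.0609 0.0997] [ 0.44  0.41 -2.99] [ 0.01 -0.07  0.01]
0.0975 [0.4585 0.0609 0.0974] [ 0.45 -0.28 -2.35] [0.04 0.08 0.04]
[0.4586 0.0609 0.0975] [ 0.31 -0.88 -2.5 ] 0.019930339306704136 24.3667
```

View pics/side4c.png

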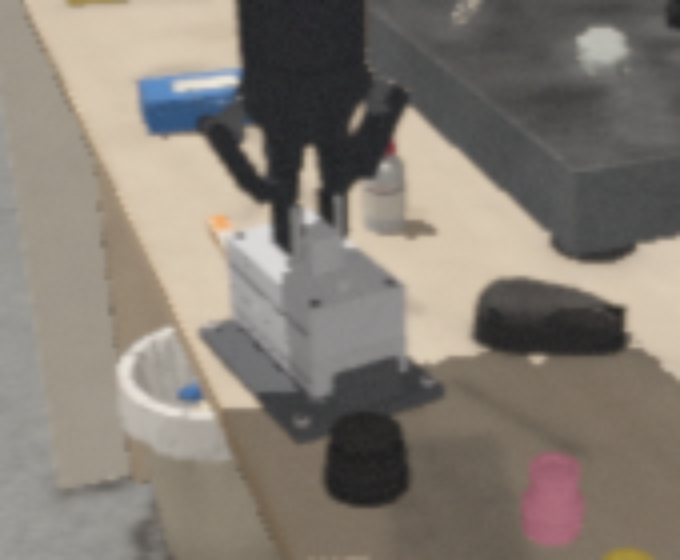

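```bash
python3 - <<'E'
from cell import ctrl
from h import *
x,y=.4586,.0609
for z in (.0965,.0955,.0945,.0935,.0925,.0915,.0905,.090):
    ctrl.move_linear([x,y,z],feed=.03); ctrl.wait(.25); F=np.round(np.mean([ctrl.read_wrist_force() for _ in range(4)],0),2); print(z,np.round(ctrl.read_ee_pos(),4),F,np.round(ctrl.read_moment(),2))
    if F[2]+2.4>19: break
print(ctrl.read_opening(),ctrl.read_time_s())
E
```

```text
0.0965 [0.4588 0.0609 0.0968] [-0.27 -0.02  5.94] [-0.02  0.28 -0.04]
0.0955 [0.4589 0.0609 0.0959] [-1.73 -0.26  7.26] [-0.03  0.36 -0.04]
0.0945 [0.4589 0.0609 0.095 ] [-1.64 -0.33  8.95] [-0.08  0.51 -0.02]
0.0935 [0.4589 0.0609 0.0941] [-2.14 -0.14  9.66] [-0.11  0.61  0.01]
0.0925 [0.4589 0.0609 0.0932] [-2.64  0.34 12.87] [-0.11  0.7  -0.03]
0.0915 [0.4589 0.0609 0.0923] [-3.25 -0.54 14.23] [-0.09  0.74  0.06]
0.0905 [0.4589 0.0609 0.0914] [-3.97 -0.29 15.56] [-0.09  0.84 -0.01]
0.09 [0.4589 0.0609 0.0909] [-4.26 -0.31 16.65] [-0.11  0.89 -0.04]
0.019622876460208286 28.3667
```

```bash
python3 - <<'E'
from cell import ctrl
from mk import *
P=ctrl.camera_params("wrist"); im,d=ctrl.read_camera("wrist"); np.savez("pics/wend.npz",im=im,d=d,**P); cv2.imwrite("pics/wend.png",im[:,:,::-1])
im,d=ctrl.read_camera("side"); cv2.imwrite("pics/side5c.png",cv2.resize(im[120:260,170:340,::-1],None,fx=4,fy=4))
cover_in_hand("wend")
g=dict(np.load("pics/side4.npz")); a=np.radians(9.8)
for D in(g["d"],d):
    X=cloud(g,D); L=X[...,:2]-np.array([.4586,.0609]); lx=L@[np.cos(a),np.sin(a)]; ly=L@[-np.sin(a),np.cos(a)]
    m=(abs(lx)<.028)&(ly>-.056)&(ly<-.03)&(X[...,2]>.06)&(X[...,2]<.085); print(m.sum(),np.median(X[m][:,2]))
    # lower-half seam/top and base
    m=(abs(lx-.0)<.05)&(ly<-.05)&(ly>-.075)&(X[...,2]<.02)&(X[...,2]>.003);print(m.sum(),np.median(X[m][:,2]))
X=fcloud(dict(np.load("pics/wend.npz"))); L=X[...,:2]-np.array([.4586,.0609]); lx=L@[np.cos(a),np.sin(a)]; ly=L@[-np.sin(a),np.cos(a)]
m=(abs(lx)<.03)&(ly>.028)&(ly<.058)&(X[...,2]>.06)&(X[...,2]<.09); q=X[m]; print("cover top z wrist",np.median(q[:,2]), "-> sink", .078+.002-np.median(q[:,2]))
print(np.round(ctrl.read_wrist_force(),2),ctrl.read_time_s())
E
```

```text
n 7525 plane y= 16.78 tilt x,z deg [-0.03 -0.34]
front edge z 60.44 yaw -0.16
sides [-31.9  32. ] [np.float64(-0.71), np.float64(-0.04)]
hole [4.000e-02 4.256e+01] 7.01
rib z [-23.11  25.41] top y -7.36
121 0.07767955805431716
215 0.00933551537937188
120 0.07093667955407024
221 0.009360663062233127
cover top z wrist 0.07434376458490005 -> sink 0.00565623541509995
[-3.87 -0.35 16.64] 28.4667
```

View pics/side5c.png

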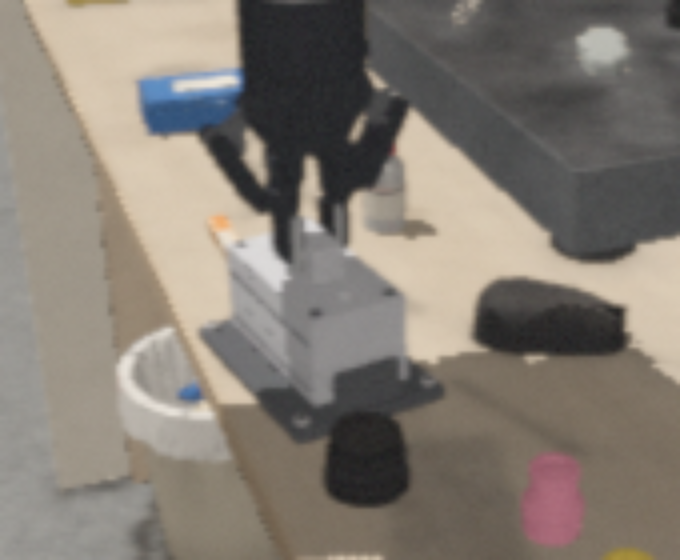

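```bash
python3 - <<'E'
from cell import ctrl
ctrl.job_done(); print(ctrl.read_time_s(),ctrl.read_wrist_force(),ctrl.read_opening())
E
```

```text
the job is handed in; nothing more can be done
the job is handed in; nothing more can be done
```

The job is handed in at about 28.5 s of the 54 s allowed. The eyepiece is in its seat, and the cover is on both dowels. The gripper still holds the rib with the housing pressed down. The hand-in gives no verdict, so I rely on my last checks:

- **Eyepiece:** I took the black one at (0.451, -0.200) and released it in the seat. Its top then measured about 70 mm above the desk, as expected when seated, and about 0.5 mm off the seat's axis.
- **Cover:** The thick dowel is in the wide hole. It slid on with no noticeable contact forces and closed flush at the expected height.
- **Press:** The push is about 19 N. The arm readings and the wrist camera put the sink at about 5.7 to 6.3 mm. The side camera showed the cover about 6.7 mm lower than just before contact. All are above the required 4 mm.
- **Grip:** The rib did not slip in the fingers; the opening stayed at 19.6 to 20 mm.
- **Disagreements:** The wrist camera's depth read about 2 mm too high everywhere, which I corrected for. A small sideways load remained at the end, about 4 N and 0.9 N m.
- **Bystanders:** The spare lens, tube and bottle look unmoved in the last side picture. I checked them only by eye.

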